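# Hang a coat-hook plate on the twin pins of a counter display

### The job

Hang the plywood coat-hook plate on the sloping display board: both of its holes over the two steel pins, hook tip pointing up the slope, pushed gently home until the plate lies flush on the board, then let go of it. The pins' sideways setting is not exactly known, so look or feel for them, never force the plate onto them, and do not shove the carton, the jar or the stack of booklets.

Things in the scene. Friction and masses are not known exactly. Their poses are not given: they have to be found in the camera images.
- hook_mid (a point): Middle of the wooden hook arm on the loose coat-hook plate, 29 mm above the plate's underside, half-way between its holes; axes are the plate's. The arm stands on the plate: 16 mm thick in y, 40 mm in x (20 either way of this point), top 48 mm above the underside. At the top the 12 mm high hook tip reaches on to 43 mm in +x.
- plate: The whole coat-hook plate, about 0.2 kg; origin on its underside half-way between the holes. Plywood, 200 mm in y, 10 mm thick, in x from 62 mm below to 38 mm above the origin. z points out on the hook's side, +x is its up side. At the start it lies flat on the table, hook upward, +x away from the robot within 0.5 rad.
- hole_left (a point): Centre of the plate's +y hole at the underside: a round through hole 10.5 mm wide, 75 mm from the hook's middle plane; axes as the plate.
- hole_right (a point): Centre of the plate's -y hole at the underside, the same, 75 mm to the other side.
- board: Fixed sloping board of the display stand, 280 mm in y, 160 mm in x, smooth face. Origin: middle of its face, 115 mm above the table. z points squarely out of the face, 0.35 rad from vertical, leaning to the side that faces the robot; +x is up the slope. The plate, once hung, has its axes along the board's and its underside on the face.
- pin_line (a point): The board's origin again, as the centre of the pins' range. Two fixed steel pins, 8 mm thick, last 3 mm tapering to 5 mm, stand along board z to 22 mm above the face on its line x = 0, 150 mm apart in y. Their common bar is clamped with its middle anywhere up to 16 mm either way in y of this point; that setting is not reported: look or feel.
- carton_mid (a point): Centre of a cardboard carton 80 x 120 x 70 mm, a bystander beyond the work.
- jar_mid (a point): Centre of a jar 64 mm wide, 100 mm high, a bystander.
- books_mid (a point): Centre of a stack of booklets 90 x 140 x 45 mm, a bystander.
Things that resemble listed ones, but are neither listed nor needed, are in the scene too. Leave any pink look-alike of the plate alone.

How it is judged:
On the way:
1. the plate has been picked up: its hook's middle is more than 90 mm above the table (height (world z) of hook_mid above 0.09 m), for 0.1 s.
At the end, for the whole second after the job is handed in: Both holes are over the pins with the undersides within 4 mm of the board's face, on the pin line within 5 mm and within 22 mm of the pins' centred places, the plate flat to the board within 0.06 rad, hook tip up the slope, at rest (below 0.02 m/s) (z of hole_left in the frame of board between -0.004 and 0.004 m and z of hole_right in the frame of board between -0.004 and 0.004 m and x of hole_left in the frame of board between -0.005 and 0.005 m and x of hole_right in the frame of board between -0.005 and 0.005 m and y of hole_left in the frame of board between 0.053 and 0.097 m and y of hole_right in the frame of board between -0.097 and -0.053 m and angle between the z axis of hook_mid and the z axis of board, either way round below 0.06 rad and linear speed of plate below 0.02 m/s); the robot touches nothing.
It fails at once if the board or its pins are pressed with more than 120 N (contact force between board and anything else above 120 N).
It fails at once if the carton is shoved more than 30 mm (distance of carton_mid from where it was at the start of the episode above 0.03 m).
It fails at once if the jar is shoved more than 30 mm (distance of jar_mid from where it was at the start of the episode above 0.03 m).
It fails at once if the booklets are shoved more than 30 mm (distance of books_mid from where it was at the start of the episode above 0.03 m).
It also fails if it takes over 64 s, if anything falls off the work surface, if the arm or the gripper's body presses on something with over 40 N, if the wrist force passes 120 N, or if a joint passes its speed limit or range.

### The arm

A 7-joint arm with a two-finger parallel gripper is mounted at the origin on the work surface. World frame = base frame: x ahead of the robot, y to its left, z up, the work surface at z = 0. Lengths are in m, angles in rad, forces in N, time in s.
With the tool pointing down it reaches from about 0.425 to 0.925 m from the base axis. Payload 6.8 kg.
Tool frame: the origin (TCP) lies between the finger pads; the fingertips stand 17 mm ahead of it and the grasp point (between the pads) lies 2 mm behind it; x points along the fingers, y is the direction in which the jaws open and shut, and the axes are right-handed (so a half turn about x gives the same grasp; the last joint's range is limited). The gripper opens to 85 mm and grips with 20 to 120 N. Pads are 22 mm wide; open, the fingers measure 114 mm over their backs; the gripper's body (76 mm by 85 mm) begins 54 mm behind the grasp point. The pads swing forward as they close: fully open they stand 13 mm farther back than shut.
Start: joints at [1.088, 0.477, 0.022, 1.555, -0.011, 1.109, -0.083], TCP at [0.247, -0.628, 0.248] pointing down, gripper open.
Joint ranges: [-2.96, 2.96], [-0.34, 2.1], [-1.41, 1.46], [0.24, 2.44], [-1.37, 4.51], [0.17, 1.92], [-2.96, 2.96]. Speed limits (rad/s): [2.39, 2.39, 3.14, 3.14, 3.14, 3.14, 3.14].

### API

Orientations are given as a rotation vector (axis times angle).
In Python, from bench import r gives the robot as it stands. The module is installed in compiled form; this text tells all that it offers.
- The arm moves only by the tool apply_moves, never from a script. Its argument "increments" is text: rows parted by semicolons, each of 7 numbers parted by spaces: the finger opening in mm, from 0 to 85.4, then the shift along the tool's x, y, z normalised to -1 to 1, where 1 is 100 cm, then the turn, a rotation vector about the tool's x, y, z normalised to -1 to 1, where 1 is 0.12 rad. In form: gripper x y z wx wy wz; .... A call has exactly 8 rows; each row shifts and turns the commanded pose from where the row before left it, along the tool's axes as they then stand; what a row does not reach is not made up. A row lasts 1/10 s, in which the tool goes at most 50 mm and 8.59 degrees, less where a joint would pass 70% of its speed; a pose out of reach is approached as far as the arm can. A call with a number of a shift or a turn outside -1 to 1 is refused whole. A call with a gripper value outside its range is refused whole. The fingers move at their own pace and stop on an object; "squeeze" is the grip in N (left out, the last holds). Time passes only in rows, so rows that do not move let the fingers close, or fill a call up. It gives the time, the measured TCP pose, the force and the opening at its end, in the units of the state.
- r.get_obs(): the state, without advancing time (a new reading comes with each control period).
- r.grab_frame(name): name is "side" or "top" or "wrist"; returns a dict with "color" (420x560x3 uint8, blue, green, red), "fx", "fy", "cx", "cy" (pixels), "origin" and "orientation" of the camera in the world. Camera axes: x right, y up, looking along -z (the intrinsics and any distortion apply to the point x, -y, -z); pixel columns grow to the right and rows downward; lengths in m; the calibration is good to about 2 mm. A picture is of the moment at which its call begins. There is no depth.
- r.hand_in(): hands the job in, once; it reports no verdict.
The state is a dict: "clock": time; "joints": joint angles; "qvel": joint speeds; "tau": joint torques, N m; "tcp_pos": TCP position; "orientation": TCP orientation; "contact_force": force on the tool from outside, world axes, zero at the start; "moment": the same for the moment, N m; "grip_width": finger opening in m.
Only numpy, scipy, OpenCV 4.12 (cv2) and the standard library are available. Lean on these libraries where they do the work, as an engineer would, in place of code of your own. Each camera call takes 0.05 s, during which the arm holds its last target. There are 200 camera calls.

## Working session

There is one attempt and no reset: what is moved stays moved. The work goes in short steps, Python scripts to look and compute and a tool call to move; the robot and the scene stay as the last step left them, time stands still between calls to the robot, and variables do not carry over. Pictures are saved under pics/ and viewed, about 8 in all and at most 12, crops included, and the job is handed in when it is done.

Besides the shell and the picture viewer there is one more tool, called after "Call:" in YAML: its name, and indented under it one key for each argument. apply_moves: Moves the arm, as the interface text tells. Scaled input: -1 to 1 covers 100 cm each way for a shift and 0.12 rad each way for a turn. Its arguments: {"type":"object","properties":{"increments":{"type":"string"},"squeeze":{"type":"number"}},"required":["increments"]}

```bash
mkdir -p pics
cat > h.py <<'E'
import numpy as np, cv2, pickle
from scipy.spatial.transform import Rotation as R
from bench import r
def rot(o):
    o=np.array(o,float)
    return o if o.shape==(3,3) else (R.from_rotvec(o).as_matrix() if o.size==3 else R.from_quat(o).as_matrix())
def grab(n,tag):
    f=r.grab_frame(n); cv2.imwrite(f'pics/{tag}.png',f['color']); pickle.dump(f,open(f'pics/{tag}.pkl','wb')); return f
def load(tag): return pickle.load(open(f'pics/{tag}.pkl','rb'))
def ray(f,uv):
    d=np.array([(uv[0]-f['cx'])/f['fx'],-(uv[1]-f['cy'])/f['fy'],-1.]); d=rot(f['orientation'])@d
    return np.array(f['origin'],float),d/np.linalg.norm(d)
def tri(obs):
    A=0;b=0
    for f,uv in obs:
        o,d=ray(f,uv);P=np.eye(3)-np.outer(d,d);A=A+P;b=b+P@o
    X=np.linalg.solve(A,b); return X,[round(1000*np.linalg.norm((np.eye(3)-np.outer(ray(f,u)[1],ray(f,u)[1]))@(X-ray(f,u)[0])),1) for f,u in obs]
def proj(f,X):
    c=rot(f['orientation']).T@(np.array(X)-np.array(f['origin']))
    return np.array([f['cx']+f['fx']*c[0]/-c[2],f['cy']-f['fy']*c[1]/-c[2]])
def onz(f,uv,z):
    o,d=ray(f,uv); return o+d*(z-o[2])/d[2]
E
python3 - <<'E'
from h import *
a=grab('side','s0');b=grab('top','t0');grab('wrist','w0')
for f in(a,b): print({k:v for k,v in f.items() if k!='color'})
print(r.get_obs())
cv2.imwrite('pics/c0.png',np.vstack([cv2.resize(np.hstack([a['color'],load('w0')['color']]),(800,300)),np.zeros((1,800,3),np.uint8)]))
cv2.imwrite('pics/t0b.png',cv2.resize(b['color'],(800,600),interpolation=cv2.INTER_CUBIC))
cv2.imwrite('pics/s0b.png',cv2.resize(a['color'],(800,600),interpolation=cv2.INTER_CUBIC))
E
```

```text
{'fx': 392.9819236320706, 'fy': 392.9819236320706, 'cx': 271.6264334191107, 'cy': 207.7132394347459, 'origin': array([0.16431542, 0.56627827, 0.79391492]), 'orientation': array([ 0.31575897, -0.85832437, -2.34828491])}
{'fx': 394.3328480700897, 'fy': 394.3328480700897, 'cx': 278.0330916085839, 'cy': 211.05921786747982, 'origin': array([0.38009035, 0.0915022 , 0.99899233]), 'orientation': array([ 0.14328828, -0.14559366, -1.59021516])}
{'clock': 0.15, 'joints': array([ 1.0879236 ,  0.47764242,  0.02236927,  1.55620022, -0.01149985,
        1.1092685 , -0.08308116]), 'qvel': array([ 0.00063414, -0.00370805, -0.0007577 , -0.00159846, -0.00141727,
       -0.00092133,  0.00143102]), 'tau': array([ 2.60044857e-03, -5.96924758e+01,  1.61025725e+00, -2.81491041e+01,
        1.27002134e-02,  6.55871045e-03,  3.43005718e-05]), 'tcp_pos': array([ 0.24692375, -0.62776896,  0.24753807]), 'orientation': array([ 2.0167207 ,  0.38385767, -2.01746872]), 'contact_force': array([ 0.75134181, -0.12382389,  0.21574957]), 'moment': array([ 0.01785513, -0.00136892,  0.0087674 ]), 'grip_width': 0.08564438712632683}
```

View pics/t0b.png

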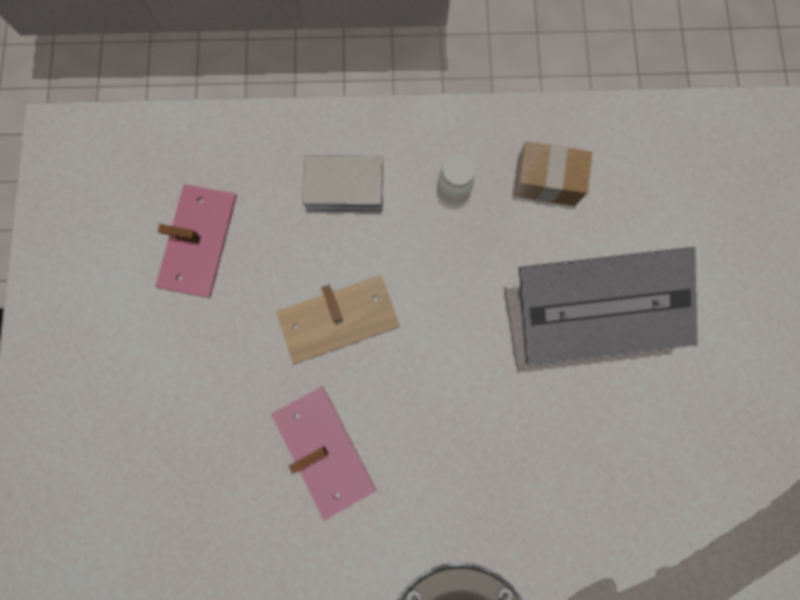

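View pics/s0b.png

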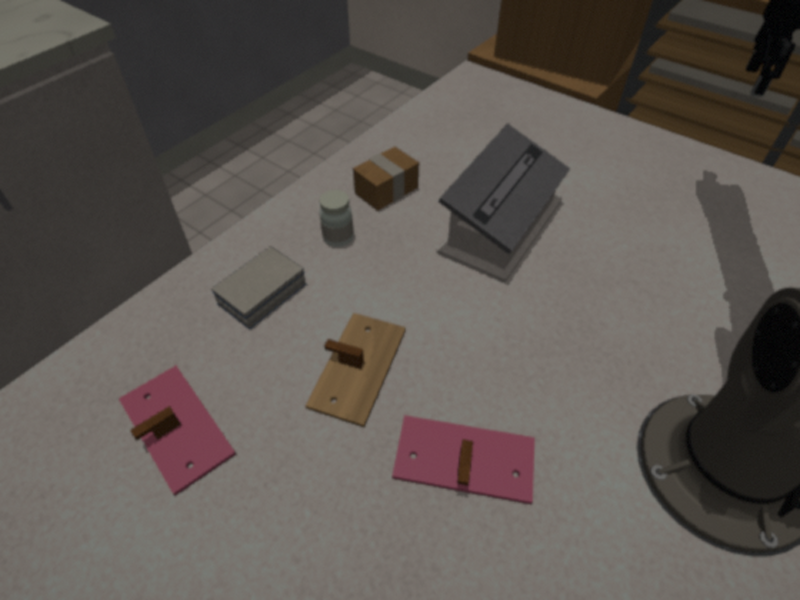

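The top view shows the plywood plate around (338,318) with its holes at (296,327) and (376,299), and the board around (610,305) with pins near (562,315) and (656,303). The side view shows the same things. Both pink plates are decoys. Next I'll enlarge crops to get finer pixel positions.

Run:
```python
from h import *
def crop(t,u,v,w,h,s):
    return cv2.resize(load(t)['color'][v:v+h,u:u+w],(w*s,h*s),interpolation=cv2.INTER_CUBIC)
# scale 4, 100x75 ->400x300
im=np.vstack([np.hstack([crop('t0',190,185,100,75,4),crop('t0',380,180,100,75,4)]),np.hstack([crop('s0',200,215,100,75,4),crop('s0',305,85,100,75,4)])])
im=cv2.convertScaleAbs(im,alpha=1.6)
cv2.imwrite('pics/crops.png',im)
```

```text
(no output)
```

View pics/crops.png

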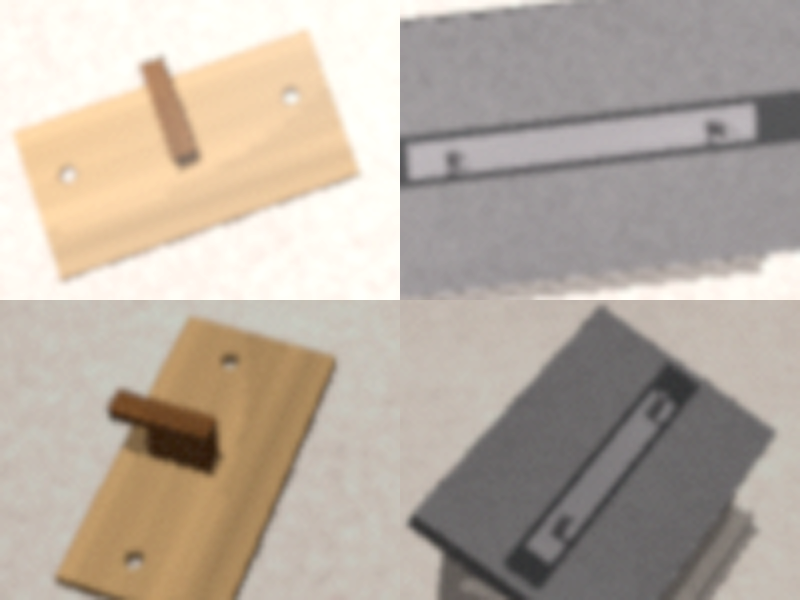

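Crops: the plate's holes (top crop (67,175) and (291,97), side crop (230,60) and (135,260)) and its corners are sharp. The pins show as small dark marks at top crop (455,158) and (715,130). I'll triangulate these points and then fit the two poses.

```bash
cat > m.py <<'E'
from h import *
from scipy.optimize import least_squares
T=load('t0');S=load('s0')
c=lambda x,y,ox,oy:np.array([(x+.5)/4-.5+ox,(y+.5)/4-.5+oy])
t=lambda x,y:c(x,y,190,185); s=lambda x,y:c(x,y-300,200,215); b=lambda x,y:c(x-400,y,380,180); q=lambda x,y:c(x-400,y-300,305,85)
o=lambda x,y:np.array([(x+.5)*.7-.5,(y+.5)*.7-.5])
def model(p,kind):
    x,y,z,yaw,tilt=p
    Rm=R.from_euler('z',yaw)*R.from_euler('y',-tilt)
    return lambda P:Rm.apply(P)+[x,y,z]
def fit(obs,p0,label,fixed=None):
    def res(p):
        g=model(p,0);return np.concatenate([proj(f,g(np.array(P,float)))-uv for f,P,uv in obs])
    L=least_squares(res,p0,loss='soft_l1');print(label,L.x.round(4),'res',res(L.x).round(1));return L.x
pl=fit([(T,(0,.075,.01),t(67,175)),(T,(0,-.075,.01),t(291,97)),(S,(0,-.075,.01),s(230,360)),(S,(0,.075,.01),s(135,560)),
 (T,(.038,.1,.01),t(15,130)),(T,(.038,-.1,.01),t(308,30)),(T,(-.062,-.1,.01),t(357,175)),(T,(-.062,.1,.01),t(62,280)),
 (S,(.038,-.1,.01),s(192,318)),(S,(-.062,-.1,.01),s(335,357)),(S,(.038,.1,.01),s(57,579)),
 (T,(.043,0,.048),t(152,60)),(T,(-.02,0,.048),t(186,158)),(S,(.043,0,.042),s(112,404))],[.5,.25,0,.3,0],'plate')
bo=fit([(T,(.08,.14,0),o(519,267)),(T,(.08,-.14,0),o(695,248)),(T,(-.08,-.14,0),o(697,346)),(T,(-.08,.14,0),o(526,363)),
 (S,(.08,-.14,0),o(508,126)),(S,(-.08,-.14,0),o(568,171)),(S,(-.08,.14,0),o(508,250)),(S,(.08,.14,0),o(442,200))],[.6,-.2,.115,.1,.35],'board')
if __name__=='__main__':
    for n,a,d in(('hL',t(67,175),s(135,560)),('hR',t(291,97),s(230,360)),('pinL',b(455,158),q(562,528)),('pinR',b(715,130),q(657,408))):
        X,e=tri([(T,a),(S,d)]);print(n,X.round(4),e)
    g=model(bo,0)
    for y in(.075,-.075):
        print('T base/tip',*[((proj(T,g(np.array([0,y,z])))-[380,180]+.5)*4-.5+[400,0]).round() for z in(0,.022)],'S',*[((proj(S,g(np.array([0,y,z])))-[305,85]+.5)*4-.5+[400,300]).round() for z in(0,.022)])
E
python3 m.py
```

```text
plate [ 0.5471  0.1984 -0.0023  0.3189 -0.0074] res [ 0.4  0.   0.2 -0.   0.1  0.4 -0.2  0.  -0.5  0.6  0.3 -0.1  1.1 -0.2
 -0.3  0.2 -0.6 -0.2  0.5  0.2 -0.5 -0.5 -0.   0.2 -0.5 -0.6  0.4  0.4]
board [ 0.529  -0.2528  0.1067  0.0808  0.3468] res [ 0.9 -0.5 -0.1  0.2 -0.7 -0.1  0.3  0.6 -1.1 -0.3  0.9  0.   0.9  1.7
 -2.7 -0.7]
hL [0.5231 0.2701 0.0093] [np.float64(0.4), np.float64(0.4)]
hR [0.5702 0.1277 0.0104] [np.float64(0.2), np.float64(0.2)]
pinL [ 0.5163 -0.1718  0.122 ] [np.float64(1.7), np.float64(1.7)]
pinR [ 0.5283 -0.3175  0.1267] [np.float64(1.3), np.float64(1.3)]
T base/tip [459. 153.] [472. 160.] S [553. 537.] [567. 516.]
T base/tip [717. 126.] [736. 133.] S [649. 421.] [664. 400.]
```

```bash
cat >> h.py <<'E'
from scipy.linalg import logm,expm
def down(yaw,tilt,sgn):
    "tool x = -n, tool y = sgn*frame y"
    F=(R.from_euler('z',yaw)*R.from_euler('y',-tilt)).as_matrix()
    x=-F[:,2];y=sgn*F[:,1]; return np.c_[x,y,np.cross(x,y)]
def mat(Rm,p):
    M=np.eye(4);M[:3,:3]=Rm;M[:3,3]=p;return M
def cur():
    o=r.get_obs();return mat(rot(o['orientation']),o['tcp_pos'])
def rows(A,B,n):
    M=expm(np.real(logm(np.linalg.inv(A)@B))/n);w=R.from_matrix(M[:3,:3]).as_rotvec()/.12
    print(n,'x',*M[:3,3].round(4),*w.round(3))
E
python3 - <<'E'
from h import *
A=cur();print(A.round(3)); w=load('w0');print('cam in tool',(np.linalg.inv(A)@mat(rot(w['orientation']),w['origin'])).round(3))
for s in(1,-1):
    B=mat(down(.08,0,s),[.47,-.25,.33]);print(s);rows(A,B,16)
E
```

```text
[[-0.001  0.366 -0.931  0.247]
 [ 0.001 -0.931 -0.366 -0.628]
 [-1.    -0.001  0.     0.248]
 [ 0.     0.     0.     1.   ]]
cam in tool [[ 0.001  0.271 -0.963 -0.125]
 [ 1.     0.     0.001  0.001]
 [ 0.001 -0.963 -0.271 -0.068]
 [ 0.     0.     0.     1.   ]]
1
16 x -0.0052 0.0245 -0.0308 -1.483 -0.001 0.0
-1
16 x -0.0051 -0.0198 -0.0192 0.154 0.0 0.001
```

Run:
```python
from h import *
rows(cur(),mat(down(.08,0,-1),[.55,-.25,.32]),14)
```

```text
14 x -0.0052 -0.0212 -0.0275 0.175 0.0 0.001
```

Call:
apply_moves:
  increments: "85 -0.0052 -0.0212 -0.0275 0.175 0 0;85 -0.0052 -0.0212 -0.0275 0.175 0 0;85 -0.0052 -0.0212 -0.0275 0.175 0 0;85 -0.0052 -0.0212 -0.0275 0.175 0 0;85 -0.0052 -0.0212 -0.0275 0.175 0 0;85 -0.0052 -0.0212 -0.0275 0.175 0 0;85 -0.0052 -0.0212 -0.0275 0.175 0 0;85 -0.0052 -0.0212 -0.0275 0.175 0 0"
  squeeze: 40

```text
clock: 0.95
tcp_pos: [0.4072, -0.3998, 0.2899]
orientation: [2.113, 0.218, -2.113]
contact_force: [-0.3, -0.1, -0.3]
grip_width: 0.085
```

Call:
apply_moves:
  increments: "85 -0.0052 -0.0212 -0.0275 0.175 0 0;85 -0.0052 -0.0212 -0.0275 0.175 0 0;85 -0.0052 -0.0212 -0.0275 0.175 0 0;85 -0.0052 -0.0212 -0.0275 0.175 0 0;85 -0.0052 -0.0212 -0.0275 0.175 0 0;85 -0.0052 -0.0212 -0.0275 0.175 0 0;85 0 0 0 0 0 0;85 0 0 0 0 0 0"

```text
clock: 1.75
tcp_pos: [0.5504, -0.2494, 0.3207]
orientation: [2.178, 0.091, -2.18]
contact_force: [-0.8, -0.6, 0.7]
grip_width: 0.0852
```

Run:
```python
from h import *
f=grab('wrist','w1');print(cur().round(3))
cv2.imwrite('pics/w1b.png',cv2.convertScaleAbs(cv2.resize(f['color'],(800,600),interpolation=cv2.INTER_CUBIC),alpha=1.5))
```

```text
[[-0.001  0.081 -0.997  0.549]
 [-0.    -0.997 -0.081 -0.251]
 [-1.     0.     0.001  0.321]
 [ 0.     0.     0.     1.   ]]
```

View pics/w1b.png

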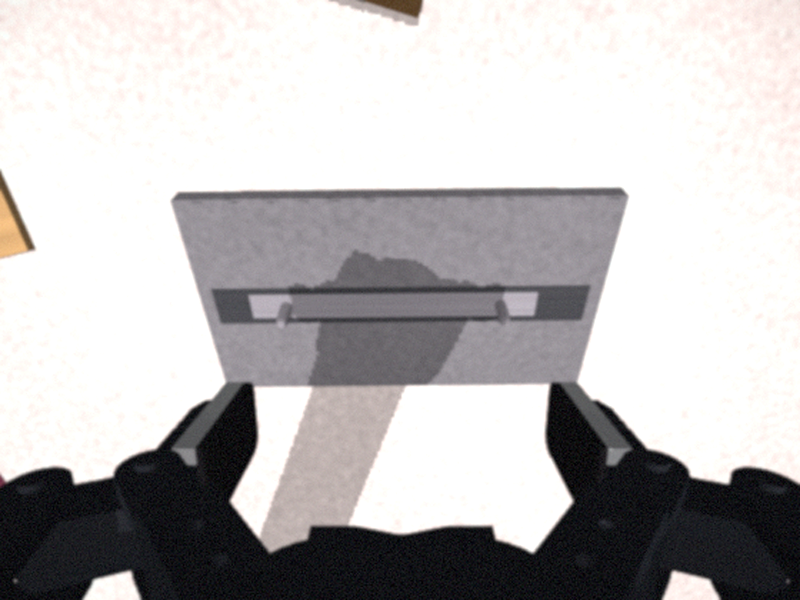

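The wrist view shows the board head-on, with both pins standing at about (284,314) and (502,309), face corners at (177,200), (626,196), (579,381) and (227,385). The pins' bar sits off-centre to the left. I'll look closer.

Run:
```python
from h import *
f=load('w1')['color']
c=lambda u,v,w,h:cv2.convertScaleAbs(cv2.resize(f[v:v+h,u:u+w],None,fx=8,fy=8,interpolation=cv2.INTER_CUBIC),alpha=1.5)
cv2.imwrite('pics/w1c.png',np.vstack([np.hstack([c(175,195,50,36),c(328,195,50,36)]),np.hstack([c(110,120,50,36),c(405,120,50,36)])]))
```

```text
(no output)
```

View pics/w1c.png

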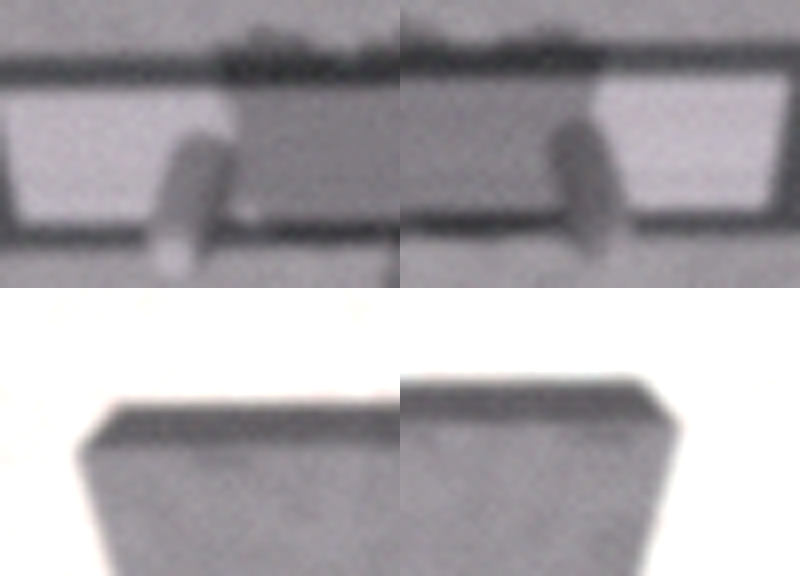

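```bash
cat > b.py <<'E'
from m import *
W=load('w1')
e=lambda x,y,ox,oy:np.array([(x+.5)/8-.5+ox,(y+.5)/8-.5+oy])
k=lambda x,y:np.array([(x+.5)*.7-.5,(y+.5)*.7-.5])
pins=[(W,.075,0,e(208,150,175,195)),(W,.075,.0215,e(177,258,175,195)),(W,-.075,0,e(172,140,328,195)),(W,-.075,.0215,e(198,236,328,195))]
cor=[(W,(.08,.14,0),e(82,164,110,120)),(W,(.08,-.14,0),e(278,140,405,120)),(W,(-.08,-.14,0),k(579,381)),(W,(-.08,.14,0),k(227,385))]
ext=[(T,(.08,.14,0),o(519,267)),(T,(.08,-.14,0),o(695,248)),(T,(-.08,-.14,0),o(697,346)),(T,(-.08,.14,0),o(526,363)),
 (S,(.08,-.14,0),o(508,126)),(S,(-.08,-.14,0),o(568,171)),(S,(-.08,.14,0),o(508,250))]
def run(use,prior,lab):
    def res(p):
        g=model(p[:5],0)
        return np.concatenate([proj(f,g(np.array(P,float)))-uv for f,P,uv in use]+[proj(f,g(np.array([0,y+p[5],z])))-uv for f,y,z,uv in pins]+[[(p[2]-.115)/.002*prior,(p[4]-.35)/.01*prior]])
    L=least_squares(res,[.53,-.25,.115,.08,.35,0],loss='soft_l1')
    p=L.x;print(lab,p.round(4),'res',res(p).round(1));g=model(p[:5],0);print('pinmid base',g(np.array([0,p[5],0])).round(4));return p
run(cor,0,'wrist free');run(cor,1,'wrist');run(cor+ext,0,'all free');run(cor+ext,1,'all')
E
python3 b.py
```

```text
plate [ 0.5471  0.1984 -0.0023  0.3189 -0.0074] res [ 0.4  0.   0.2 -0.   0.1  0.4 -0.2  0.  -0.5  0.6  0.3 -0.1  1.1 -0.2
 -0.3  0.2 -0.6 -0.2  0.5  0.2 -0.5 -0.5 -0.   0.2 -0.5 -0.6  0.4  0.4]
board [ 0.529  -0.2528  0.1067  0.0808  0.3468] res [ 0.9 -0.5 -0.1  0.2 -0.7 -0.1  0.3  0.6 -1.1 -0.3  0.9  0.   0.9  1.7
 -2.7 -0.7]
wrist free [ 0.5259 -0.2523  0.1121  0.0936  0.3583  0.0058] res [-0.2  0.2  0.4 -0.5 -2.2  0.7  1.   0.4  0.2 -0.1 -0.1 -0.4 -0.3 -0.5
  0.2  0.6 -0.   0. ]
pinmid base [ 0.5254 -0.2465  0.1121]
wrist [ 0.526  -0.2523  0.1126  0.0938  0.3534  0.0058] res [-0.3 -0.   0.6 -0.8 -1.9  1.   0.8  0.8  0.1 -0.1 -0.2 -0.4 -0.2 -0.4
  0.3  0.6 -1.2  0.3]
pinmid base [ 0.5255 -0.2465  0.1126]
all free [ 0.5261 -0.2518  0.1118  0.0918  0.3612  0.0053] res [-0.6 -0.2  0.  -0.3 -2.9  0.5  0.6 -0.2  0.9  1.   0.5  0.3  0.1  0.1
  0.8  2.2 -0.5 -1.7  1.5 -0.9  2.5  1.3  0.2 -0.5 -0.  -0.8 -0.3 -0.6
  0.1  0.6 -0.   0. ]
pinmid base [ 0.5256 -0.2465  0.1118]
all [ 0.5261 -0.2518  0.1122  0.0917  0.356   0.0053] res [-0.6 -0.5  0.  -0.5 -2.7  0.9  0.4  0.1  0.9  0.9  0.5  0.2  0.3  0.1
  0.9  2.2 -0.6 -1.7  1.6 -1.1  2.6  1.1  0.1 -0.5 -0.1 -0.8 -0.2 -0.5
  0.2  0.6 -1.4  0.6]
pinmid base [ 0.5256 -0.2465  0.1122]
```

The pin fits agree: bar middle at (0.5256, -0.2465, ~0.113), yaw 0.09, +5.5 mm off centre. Height and tilt match the text within 3 mm and 0.01 rad. Now I'll move over the plate.

Run:
```python
from h import *
B=mat(down(.319,0,-1),[.56,.203,.23])
rows(cur(),B,14)
rows(B,mat(down(.319,0,-1),[.547,.1985,.034]),8)
```

```text
14 x 0.0065 -0.0317 -0.0069 -0.142 0.001 0.0
8 x 0.0245 0.0 0.0017 -0.0 0.0 0.0
```

Call:
apply_moves:
  increments: "85 0.0065 -0.0317 -0.0069 -0.142 0 0;85 0.0065 -0.0317 -0.0069 -0.142 0 0;85 0.0065 -0.0317 -0.0069 -0.142 0 0;85 0.0065 -0.0317 -0.0069 -0.142 0 0;85 0.0065 -0.0317 -0.0069 -0.142 0 0;85 0.0065 -0.0317 -0.0069 -0.142 0 0;85 0.0065 -0.0317 -0.0069 -0.142 0 0;85 0.0065 -0.0317 -0.0069 -0.142 0 0"

```text
clock: 2.6
tcp_pos: [0.5687, 0.0075, 0.2687]
orientation: [2.107, 0.226, -2.108]
contact_force: [0.2, -1.3, -0.2]
grip_width: 0.085
```

Call:
apply_moves:
  increments: "85 0.0065 -0.0317 -0.0069 -0.142 0 0;85 0.0065 -0.0317 -0.0069 -0.142 0 0;85 0.0065 -0.0317 -0.0069 -0.142 0 0;85 0.0065 -0.0317 -0.0069 -0.142 0 0;85 0.0065 -0.0317 -0.0069 -0.142 0 0;85 0.0065 -0.0317 -0.0069 -0.142 0 0;85 0 0 0 0 0 0;85 0 0 0 0 0 0"

```text
clock: 3.4
tcp_pos: [0.5603, 0.2017, 0.2296]
orientation: [2.048, 0.328, -2.05]
contact_force: [0.2, -0.3, -0.1]
grip_width: 0.0852
```

Run:
```python
from h import *
f=grab('wrist','w2');print(cur().round(4))
for P in((.5235,.2695,.01),(.5706,.1271,.01)):print(proj(f,P))
cv2.imwrite('pics/w2b.png',cv2.resize(f['color'],(800,600),interpolation=cv2.INTER_CUBIC))
```

```text
[[-2.000e-04  3.118e-01 -9.501e-01  5.608e-01]
 [-1.500e-03 -9.501e-01 -3.118e-01  2.007e-01]
 [-1.000e+00  1.400e-03  7.000e-04  2.298e-01]
 [ 0.000e+00  0.000e+00  0.000e+00  1.000e+00]]
[206.19771881 199.03585403]
[351.14017471 198.86585601]
```

View pics/w2b.png

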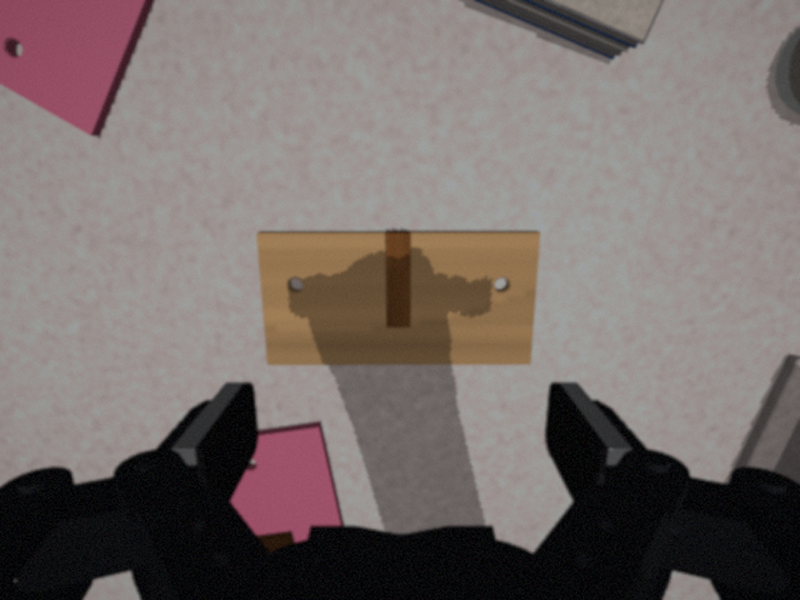

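The wrist view shows the plate square in the jaws, with holes at (296,285) and (501,284). That is within 1 px of the prediction, so I'll descend and grip the hook arm.

Run:
```python
from h import *
rows(cur(),mat(down(.319,0,-1),[.547,.1985,.034]),7)
```

```text
7 x 0.028 -0.0003 0.002 -0.002 0.001 -0.002
```

Call:
apply_moves:
  increments: "60 0.028 0 0.0019 0 0 0;60 0.028 0 0.0019 0 0 0;60 0.028 0 0.0019 0 0 0;60 0.028 0 0.0019 0 0 0;60 0.028 0 0.0019 0 0 0;60 0.028 0 0.0019 0 0 0;60 0.028 0 0.0019 0 0 0;60 0 0 0 0 0 0"
  squeeze: 60

```text
clock: 4.25
tcp_pos: [0.5458, 0.1948, 0.031]
orientation: [2.043, 0.324, -2.056]
contact_force: [-1.2, 0.6, 0.2]
grip_width: 0.0597
```

Call:
apply_moves:
  increments: "5 0 0 0 0 0 0;5 0 0 0 0 0 0;5 0 0 0 0 0 0;5 0 0 0 0 0 0;5 0 0 0 0 0 0;5 0 0 0 0 0 0;5 0 0 0 0 0 0;5 0 0 0 0 0 0"

```text
clock: 5.05
tcp_pos: [0.5493, 0.1989, 0.036]
orientation: [2.053, 0.33, -2.046]
contact_force: [-0.3, -1.2, 7.1]
grip_width: 0.0146
```

Call:
apply_moves:
  increments: "5 -0.01 0 0 0 0 0;5 -0.03 0 0 0 0 0;5 -0.04 0 0 0 0 0;5 -0.04 0 0 0 0 0;5 -0.04 0 0 0 0 0;5 -0.04 0 0 0 0 0;5 -0.03 0 0 0 0 0;5 0 0 0 0 0 0"

```text
clock: 5.85
tcp_pos: [0.5497, 0.1999, 0.2699]
orientation: [2.059, 0.332, -2.04]
contact_force: [-0.7, -0.1, -1.2]
grip_width: 0.0149
```

Run:
```python
from h import *
f=grab('wrist','w3');o=r.get_obs();print(cur().round(4),o['contact_force'],o['grip_width'])
# hover over pins: plate underside 60mm off face. TCP sits d above underside (d~.036)
F=down(.09,.35,-1);n=-F[:,0];P=np.array([.5256,-.2465,.114])
B=mat(F,P+n*(.035+.06));print(B[:3,3]);rows(cur(),B,16)
cv2.imwrite('pics/w3b.png',cv2.convertScaleAbs(cv2.resize(f['color'],(800,600),interpolation=cv2.INTER_CUBIC),alpha=1.3))
```

```text
[[ 4.800e-03  3.140e-01 -9.494e-01  5.486e-01]
 [ 1.700e-03 -9.494e-01 -3.140e-01  1.991e-01]
 [-1.000e+00 -1.000e-04 -5.100e-03  2.671e-01]
 [ 0.000e+00  0.000e+00  0.000e+00  1.000e+00]] [ 1.06487619 -0.42800552 -1.75335407] 0.01503167820950191
[ 0.49315655 -0.24942782  0.20324041]
16 x 0.0026 0.0267 0.0099 0.118 0.179 0.021
```

View pics/w3b.png

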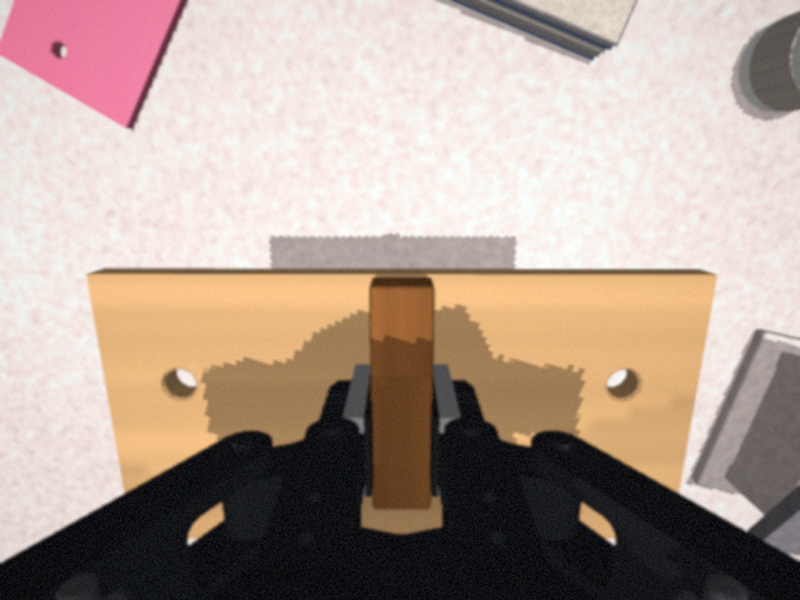

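The plate is held square, with its holes clearly visible at (180,382) and (623,382) and its top front corners at (90,274) and (714,274). I'll fit the plate's pose in the tool frame from these points.

```bash
cat > g.py <<'E'
from h import *
from scipy.optimize import least_squares
W=load('w3');k=lambda x,y:np.array([(x+.5)*.7-.5,(y+.5)*.7-.5])
w0=load('w0');C=np.array([[.001,.271,-.963,-.125],[1,0,.001,.001],[.001,-.963,-.271,-.068],[0,0,0,1]])
# camera in tool from several frames' own poses is noisy; use nominal
cam=dict(W);U,_,Vt=np.linalg.svd(C[:3,:3]);cam['orientation']=U@Vt;cam['origin']=C[:3,3]
N=np.c_[[0,0,-1.],[0,-1.,0],[-1.,0,0]]  # plate axes in tool: columns x,y,z
obs=[((0,.075,.01),k(180,382)),((0,-.075,.01),k(623,382)),((.038,.1,.01),k(90,274)),((.038,-.1,.01),k(714,274))]
def T(p): return R.from_rotvec(p[3:]).as_matrix()@N,p[:3]
def res(p):
    A,t=T(p);return np.concatenate([proj(cam,A@np.array(P)+t)-uv for P,uv in obs])
L=least_squares(res,[.034,0,0,0,0,0]);p=L.x
G=mat(*T(p))
if __name__=='__main__':
    print('plate in tool: pos',p[:3].round(4),'rot',p[3:].round(4),'res',res(p).round(2))
E
python3 g.py
```

```text
plate in tool: pos [0.0379 0.0008 0.0026] rot [-0.0003 -0.0164  0.0027] res [ 0.74  0.6  -0.57  0.8  -0.28 -0.62  0.13 -0.7 ]
```

```bash
cat >> g.py <<'E'
F=down(.09,.35,-1);n=-F[:,0];P=np.array([.5256,-.2465,.114])
def tgt(h,dy=0,dx=0):  # dx,dy in board frame; plate-in-tool offset taken out
    return mat(F,P+n*(h+.037)-.0008*F[:,1]-.0026*F[:,2]-dy*F[:,1]-dx*F[:,2])
E
python3 - <<'E'
from g import *
print(tgt(.1)[:3,3]);rows(cur(),tgt(.1),15)
E
```

```text
[ 0.48117371 -0.24970595  0.2435856 ]
15 x -0.0 0.0283 0.0109 0.126 0.191 0.023
```

Call:
apply_moves:
  increments: "5 0 0.0283 0.0109 0.126 0.191 0.023;5 0 0.0283 0.0109 0.126 0.191 0.023;5 0 0.0283 0.0109 0.126 0.191 0.023;5 0 0.0283 0.0109 0.126 0.191 0.023;5 0 0.0283 0.0109 0.126 0.191 0.023;5 0 0.0283 0.0109 0.126 0.191 0.023;5 0 0.0283 0.0109 0.126 0.191 0.023;5 0 0.0283 0.0109 0.126 0.191 0.023"

```text
clock: 6.7
tcp_pos: [0.522, -0.0438, 0.2572]
orientation: [2.307, 0.217, -1.918]
contact_force: [-0.5, -0.2, -1.7]
grip_width: 0.0152
```

Call:
apply_moves:
  increments: "5 0 0.0283 0.0109 0.126 0.191 0.023;5 0 0.0283 0.0109 0.126 0.191 0.023;5 0 0.0283 0.0109 0.126 0.191 0.023;5 0 0.0283 0.0109 0.126 0.191 0.023;5 0 0.0283 0.0109 0.126 0.191 0.023;5 0 0.0283 0.0109 0.126 0.191 0.023;5 0 0.0283 0.0109 0.126 0.191 0.023;5 0 0 0 0 0 0"

```text
clock: 7.5
tcp_pos: [0.477, -0.2536, 0.239]
orientation: [2.527, 0.103, -1.782]
contact_force: [-1.0, 0.7, -2.1]
grip_width: 0.0152
```

Run:
```python
from g import *
import time
for i in range(3):
    w=grab('wrist','w4');A=cur();rows(A,tgt(.05),1);o=r.get_obs()
    print(o['contact_force'],(np.linalg.inv(A)@mat(rot(w['orientation']),w['origin']))[:3,3].round(4))
```

```text
1 x 0.0471 -0.0013 -0.0048 -0.036 0.065 -0.013
[-0.27679811  0.62654256 -0.63010453] [-0.1255  0.0034 -0.0669]
1 x 0.0471 0.0003 -0.0035 -0.012 0.059 -0.005
[ 0.02797213 -0.44225073 -2.33757588] [-0.1254  0.0028 -0.0671]
1 x 0.0472 0.0011 -0.0026 0.005 0.053 -0.001
[-0.23432819  0.21544105 -2.29553066] [-0.1253  0.0021 -0.0674]
```

Call:
apply_moves:
  increments: "5 0.01 0.0005 -0.001 0 0.027 0;5 0.01 0.0005 -0.001 0 0.026 0;5 0.01 0 -0.001 0 0 0;5 0.01 0 0 0 0 0;5 0.01 0 0 0 0 0;5 0.01 0 0 0 0 0;5 0 0 0 0 0 0;5 0 0 0 0 0 0"

```text
clock: 8.45
tcp_pos: [0.5039, -0.2485, 0.1855]
orientation: [2.531, 0.113, -1.767]
contact_force: [0.4, 0.3, -1.3]
grip_width: 0.0149
```

Call:
apply_moves:
  increments: "5 0 0 0 0 0 0;5 0 0 0 0 0 0;5 0 0 0 0 0 0;5 0 0 0 0 0 0;5 0 0 0 0 0 0;5 0 0 0 0 0 0;5 0 0 0 0 0 0;5 0 0 0 0 0 0"

```text
clock: 9.25
tcp_pos: [0.5039, -0.2486, 0.1858]
orientation: [2.531, 0.112, -1.767]
contact_force: [-0.2, -0.5, -0.9]
grip_width: 0.0149
```

Run:
```python
from g import *
def crop(t,u,v,w,h,s):
    return cv2.convertScaleAbs(cv2.resize(load(t)['color'][v:v+h,u:u+w],(w*s,h*s),interpolation=cv2.INTER_CUBIC),alpha=1.5)
for n,t in(('wrist','w5'),('side','s5'),('top','t5')):
    f=grab(n,t);A=cur();rows(A,tgt(.026),1);
    if n=='wrist':print((np.linalg.inv(A)@mat(rot(f['orientation']),f['origin']))[:3,3].round(4))
print(r.get_obs()['contact_force'])
im=np.hstack([cv2.resize(load('w5')['color'],(400,300)),crop('s5',300,80,100,75,4)])
im2=np.hstack([cv2.convertScaleAbs(cv2.resize(load('w5')['color'][230:305,80:480],(800,150)),alpha=1.5)])
cv2.imwrite('pics/c5.png',np.vstack([im,im2]))
```

```text
1 x 0.0119 -0.0009 0.0016 0.004 -0.016 -0.014
[-0.1254  0.0012 -0.0682]
1 x 0.0119 -0.0009 0.0015 0.005 -0.015 -0.014
1 x 0.0119 -0.001 0.0016 0.005 -0.016 -0.014
[-0.12592351  0.20097938 -1.173771  ]
```

View pics/c5.png

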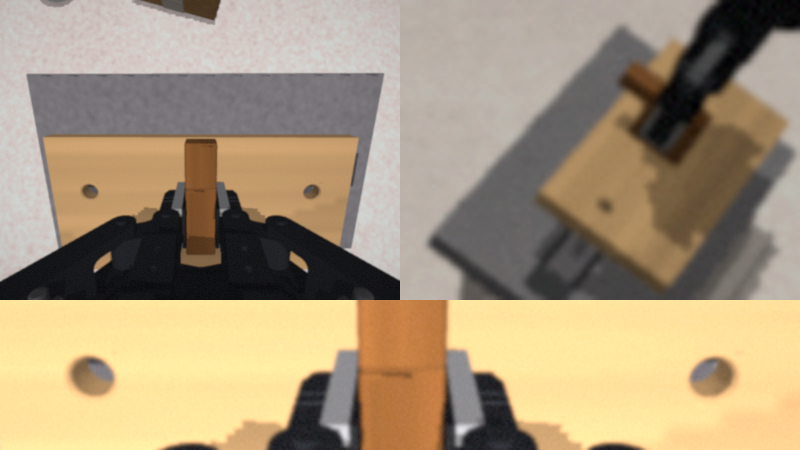

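The held plate hovers over the board without touching, holes at about (90,190) and (311,190) in the wrist thumbnail, and board top corners at (27,73) and (383,73). I'll use these corners to check the alignment within one image.

Run:
```python
from g import *
import cv2
W5=load('w5')
gr=cv2.cvtColor(W5['color'],cv2.COLOR_BGR2GRAY).astype(float)
# predicted pixels
Rb=(R.from_euler('z',.0936)*R.from_euler('y',-.353));o=np.array([.526,-.2523,.1126])
for y in(.14,-.14):print('corner',proj(W5,Rb.apply([.08,y,0])+o).round(1), 'seen',[(27.5,73.5),(383,73.5)][y<0][0]*1.4,73.5*1.4)
A=cur()@G
for y in(.075,-.075):print('hole top',proj(W5,(A@[0,y,.01,1])[:3]).round(1))
# sub-pixel edges along rows: board left/right sides at row v, board top edge
for v in(120,140,160): 
    row=cv2.GaussianBlur(gr,(3,3),0)[v];d=np.diff(row);print(v,'L',30+d[30:80].argmin(),'R',490+d[490:550].argmax())
for u in(100,200,400,500): d=np.diff(cv2.GaussianBlur(gr,(3,3),0)[:,u]);print(u,'top',80+d[80:120].argmin(),'plate',150+d[150:230].argmax())
# dark hole centroid
for u in(100,400):
    s=gr[245:290,u:u+70];print(u)
    c=cv2.HoughCircles(cv2.resize(W5['color'][240:295,u:u+70,2],None,fx=4,fy=4),cv2.HOUGH_GRADIENT,1,100,param1=60,param2=12,minRadius=20,maxRadius=60);print(None if c is None else c[0,:,:3]/4+[u,240,0])
B=np.linalg.inv(mat(Rb.as_matrix(),o+Rb.apply([0,.0058,0])))@A;print('plate in pin frame',B.round(4))
```

```text
corner [ 38.3 105.3] seen 38.5 102.89999999999999
corner [537.1 103.6] seen 536.1999999999999 102.89999999999999
hole top [126.3 267.8]
hole top [434.2 267.9]
120 L 39 R 534
140 L 43 R 530
160 L 46 R 526
100 top 102 plate 191
200 top 102 plate 191
400 top 101 plate 191
500 top 101 plate 192
100
[[127.375      265.375       12.52499962]]
400
[[436.375      269.375       10.52499962]]
plate in pin frame [[ 0.9998  0.0025  0.0175  0.0024]
 [-0.0026  1.      0.0056 -0.001 ]
 [-0.0175 -0.0057  0.9998  0.0383]
 [ 0.      0.      0.      1.    ]]
```

Call:
apply_moves:
  increments: "5 0.004 -0.001 0.0016 0 0 0;5 0.004 0 0 0 0 0;5 0.004 0 0 0 0 0;5 0 0 0 0 0 0;5 0.002 0 0 0 0 0;5 0.002 0 0 0 0 0;5 0 0 0 0 0 0;5 0 0 0 0 0 0"

```text
clock: 10.2
tcp_pos: [0.5079, -0.2472, 0.1703]
orientation: [2.531, 0.112, -1.767]
contact_force: [0.0, 0.2, -1.3]
grip_width: 0.0151
```

Call:
apply_moves:
  increments: "5 0.001 0 0 0 0 0;5 0.001 0 0 0 0 0;5 0 0 0 0 0 0;5 0.001 0 0 0 0 0;5 0 0 0 0 0 0;5 0 0 0 0 0 0;5 0 0 0 0 0 0;5 0 0 0 0 0 0"

```text
clock: 11.0
tcp_pos: [0.5089, -0.2472, 0.1675]
orientation: [2.531, 0.112, -1.767]
contact_force: [-0.2, 0.7, -1.4]
grip_width: 0.0147
```

Run:
```python
from g import *
rows(cur(),tgt(.019),1);o=r.get_obs();print(rot(F).T@o['contact_force'],o['moment'])
```

```text
1 x -0.0 0.0 0.0 0.005 -0.016 -0.015
[ 1.28331361 -0.72283535  0.62239629] [-0.01996718  0.44720434 -0.00763621]
```

Call:
apply_moves:
  increments: "5 0.001 0 0 0 0 0;5 0.001 0 0 0 0 0;5 0 0 0 0 0 0;5 0.001 0 0 0 0 0;5 0 0 0 0 0 0;5 0.001 0 0 0 0 0;5 0 0 0 0 0 0;5 0 0 0 0 0 0"

```text
clock: 11.8
tcp_pos: [0.5102, -0.2471, 0.1636]
orientation: [2.531, 0.112, -1.767]
contact_force: [0.3, -0.1, -1.9]
grip_width: 0.0157
```

Run:
```python
from g import *
rows(cur(),tgt(.015),1);o=r.get_obs();print((F.T@o['contact_force']).round(2),(F.T@o['moment']).round(2))
f=grab('wrist','w6')
cv2.imwrite('pics/w6b.png',cv2.convertScaleAbs(np.hstack([cv2.resize(f['color'][245:295,u:u+66],(400,300),interpolation=cv2.INTER_CUBIC) for u in(95,400)]),alpha=2))
```

```text
1 x -0.0001 0.0 -0.0 0.004 -0.016 -0.014
[1.86 0.15 0.4 ] [ 0.01 -0.46 -0.03]
```

View pics/w6b.png

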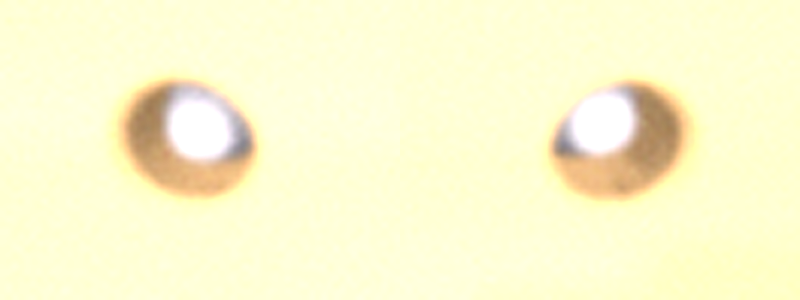

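Both holes show a bright pin tip, at (200,125) on the left and (603,120) on the right, placed symmetrically. The alignment looks right, so I'll continue gently.

Call:
apply_moves:
  increments: "5 0.001 0 0 0 0 0;5 0.001 0 0 0 0 0;5 0 0 0 0 0 0;5 0.001 0 0 0 0 0;5 0.001 0 0 0 0 0;5 0 0 0 0 0 0;5 0 0 0 0 0 0;5 0 0 0 0 0 0"

```text
clock: 12.65
tcp_pos: [0.5116, -0.2469, 0.1599]
orientation: [2.531, 0.112, -1.767]
contact_force: [0.1, 0.0, -1.3]
grip_width: 0.0149
```

Run:
```python
from g import *
rows(cur(),tgt(.011),1);o=r.get_obs();print((F.T@o['contact_force']).round(2),(F.T@o['moment']).round(2))
```

```text
1 x -0.0001 0.0 0.0 0.005 -0.016 -0.015
[ 1.3  -0.01  0.34] [-0.06 -0.51 -0.  ]
```

Call:
apply_moves:
  increments: "5 0.001 0 0 0 0 0;5 0.001 0 0 0 0 0;5 0 0 0 0 0 0;5 0.001 0 0 0 0 0;5 0.001 0 0 0 0 0;5 0 0 0 0 0 0;5 0 0 0 0 0 0;5 0 0 0 0 0 0"

```text
clock: 13.45
tcp_pos: [0.513, -0.2468, 0.1562]
orientation: [2.531, 0.112, -1.767]
contact_force: [-0.2, 0.2, -2.7]
grip_width: 0.0153
```

Run:
```python
from g import *
rows(cur(),tgt(.007),1);o=r.get_obs();print((F.T@o['contact_force']).round(2),(F.T@o['moment']).round(2))
```

```text
1 x -0.0 0.0 0.0 0.004 -0.016 -0.014
[ 2.45 -0.2   1.12] [ 0.02 -0.44 -0.04]
```

Call:
apply_moves:
  increments: "5 0.001 0 0 0 0 0;5 0.001 0 0 0 0 0;5 0 0 0 0 0 0;5 0.001 0 0 0 0 0;5 0.001 0 0 0 0 0;5 0 0 0 0 0 0;5 0 0 0 0 0 0;5 0 0 0 0 0 0"

```text
clock: 14.25
tcp_pos: [0.5144, -0.2467, 0.1524]
orientation: [2.531, 0.112, -1.767]
contact_force: [-0.8, -0.5, -1.3]
grip_width: 0.015
```

Run:
```python
from g import *
rows(cur(),tgt(.003),1);o=r.get_obs();print((F.T@o['contact_force']).round(2),(F.T@o['moment']).round(2))
f=grab('wrist','w7');g=grab('side','s7')
cv2.imwrite('pics/w7b.png',np.hstack([cv2.resize(f['color'],(400,300)),cv2.convertScaleAbs(cv2.resize(g['color'][80:155,300:400],(400,300),interpolation=cv2.INTER_CUBIC),alpha=1.6)]))
```

```text
1 x -0.0001 -0.0 0.0 0.005 -0.016 -0.015
[0.9  0.45 1.26] [ 0.01 -0.5   0.07]
```

View pics/w7b.png

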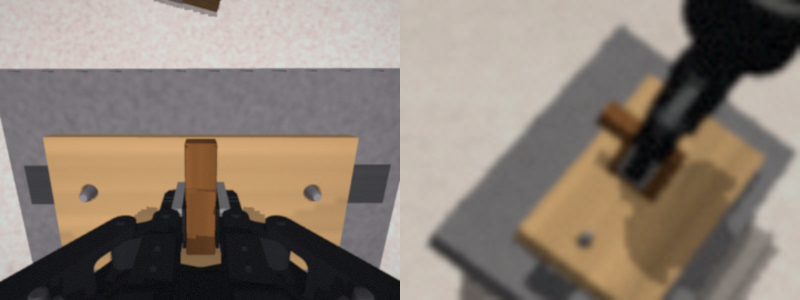

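Both pins stand through their holes, at (90,190) and (314,190) in the wrist view, with no force yet. The last few millimetres will go in half-millimetre rows.

Call:
apply_moves:
  increments: "5 0.0005 0 0 0 0 0;5 0.0005 0 0 0 0 0;5 0.0005 0 0 0 0 0;5 0.0005 0 0 0 0 0;5 0.0005 0 0 0 0 0;5 0 0 0 0 0 0;5 0 0 0 0 0 0;5 0 0 0 0 0 0"

```text
clock: 15.15
tcp_pos: [0.5152, -0.2467, 0.1501]
orientation: [2.531, 0.112, -1.767]
contact_force: [-0.2, 0.7, -0.7]
grip_width: 0.0155
```

Run:
```python
from g import *
rows(cur(),tgt(.0005),1);o=r.get_obs();print((F.T@o['contact_force']).round(2),(F.T@o['moment']).round(2))
```

```text
1 x -0.0001 -0.0 0.0 0.004 -0.016 -0.015
[ 0.58 -0.74  0.4 ] [ 0.05 -0.45 -0.01]
```

Call:
apply_moves:
  increments: "5 0.0005 0 0 0 0 0;5 0.0005 0 0 0 0 0;5 0.0005 0 0 0 0 0;5 0.0005 0 0 0 0 0;5 0 0 0 0 0 0;5 0 0 0 0 0 0;5 0 0 0 0 0 0;5 0 0 0 0 0 0"

```text
clock: 15.95
tcp_pos: [0.5155, -0.2467, 0.1493]
orientation: [2.531, 0.112, -1.766]
contact_force: [-8.6, 1.2, 13.1]
grip_width: 0.0152
```

Run:
```python
from g import *
rows(cur(),tgt(-.0015),1);o=r.get_obs();print((F.T@o['contact_force']).round(2),(F.T@o['moment']).round(2))
```

```text
1 x 0.0011 -0.0001 0.0001 0.003 -0.018 -0.016
[-15.18  -2.     3.45] [-0.02 -1.09 -0.89]
```

Call:
apply_moves:
  increments: "5 0.0005 0 0 0 0 0;5 0.0003 0 0 0 0 0;5 0 0 0 0 0 0;5 0 0 0 0 0 0;5 0 0 0 0 0 0;5 0 0 0 0 0 0;5 0 0 0 0 0 0;5 0 0 0 0 0 0"

```text
clock: 16.75
tcp_pos: [0.5156, -0.2467, 0.1493]
orientation: [2.531, 0.112, -1.766]
contact_force: [-14.8, 2.3, 22.5]
grip_width: 0.0149
```

Run:
```python
from g import *
rows(cur(),tgt(-.0023),1);o=r.get_obs();print((F.T@o['contact_force']).round(2),(F.T@o['moment']).round(2))
```

```text
1 x 0.0019 -0.0001 0.0001 0.003 -0.019 -0.015
[-26.14  -3.6    5.92] [-0.08 -1.51 -1.31]
```

The tool stops advancing at 26 N, so the plate is home on the face. I'll unload, open, let it settle and look.

Call:
apply_moves:
  increments: "5 -0.0008 0 0 0 0 0;5 -0.0008 0 0 0 0 0;5 0 0 0 0 0 0;20 0 0 0 0 0 0;30 0 0 0 0 0 0;40 0 0 0 0 0 0;40 0 0 0 0 0 0;40 0 0 0 0 0 0"

```text
clock: 17.55
tcp_pos: [0.5157, -0.2466, 0.1488]
orientation: [2.531, 0.112, -1.767]
contact_force: [-0.6, 0.3, -0.5]
grip_width: 0.0402
```

Call:
apply_moves:
  increments: "40 -0.01 0 0 0 0 0;40 -0.02 0 0 0 0 0;40 -0.03 0 0 0 0 0;40 -0.03 0 0 0 0 0;40 -0.03 0 0 0 0 0;40 -0.03 0 0 0 0 0;40 0 0 0 0 0 0;40 0 0 0 0 0 0"

```text
clock: 18.35
tcp_pos: [0.464, -0.2512, 0.2908]
orientation: [2.532, 0.111, -1.764]
contact_force: [0.9, 0.5, -0.3]
grip_width: 0.04
```

Run:
```python
from g import *
print(cur()[:3,3],r.get_obs()['contact_force'])
f=grab('wrist','w8');g=grab('side','s8');t=grab('top','t8')
z=lambda f,u,v,w,h:cv2.convertScaleAbs(cv2.resize(f['color'][v:v+h,u:u+w],(400,300),interpolation=cv2.INTER_CUBIC),alpha=1.6)
cv2.imwrite('pics/c8.png',np.vstack([np.hstack([z(g,300,80,100,75),z(t,365,170,120,90)]),np.hstack([z(f,0,0,560,420),z(f,100,140,360,270)])]))
```

```text
[ 0.46402458 -0.25120934  0.29084368] [ 0.94978558  0.53029493 -0.25721342]
```

View pics/c8.png

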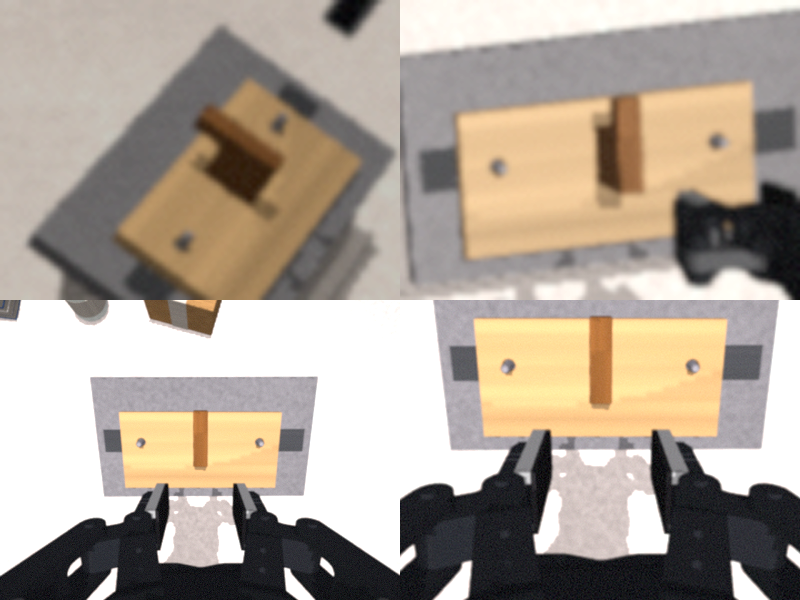

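Run:
```python
from h import *
from scipy.optimize import least_squares
f=load('w8');f2=grab('wrist','w9');print('frame change',cv2.absdiff(f['color'],f2['color']).mean())
gr=lambda x,y:np.array([(x+.5)*.9-.5+100,(y+.5)*.9-.5+140])
def fit(obs,N0):
    def res(p):
        M=(R.from_rotvec(p[3:])*R.from_euler('z',.09)*R.from_euler('y',-.35));return np.concatenate([proj(f,M.apply(P)+p[:3])-u for P,u in obs])
    L=least_squares(res,[.526,-.25,.115,0,0,0]);p=L.x;return p,(R.from_rotvec(p[3:])*R.from_euler('z',.09)*R.from_euler('y',-.35)),res(p)
pl=fit([((.038,.1,.01),gr(74,19)),((.038,-.1,.01),gr(327,19)),((-.062,-.1,.01),gr(319,137)),((-.062,.1,.01),gr(83,136))],0)
z=lambda x,y:np.array([(x+.5)*1.4-.5,(y+.5)*1.4-.5])
bo=fit([((.08,.14,0),z(91,77)),((.08,-.14,0),z(317,77)),((-.08,-.14,0),z(303,195)),((-.08,.14,0),z(104.5,196))],0)
for q in(pl,bo):print(q[0].round(4),q[2].round(1))
print('plate in board',bo[1].inv().apply(pl[0][:3]-bo[0][:3]).round(4),(bo[1].inv()*pl[1]).as_rotvec().round(3))
```

```text
frame change 3.8523781179138323
[ 0.5251 -0.247   0.1153 -0.0219  0.0277 -0.0044] [ 0.  -0.4  0.2 -0.6 -0.8  0.5  0.5  0.5]
[ 0.5268 -0.2526  0.1105  0.006   0.0052  0.0031] [ 0.1 -0.   0.  -0.1 -0.1  0.1  0.   0.1]
plate in board [0.0005 0.0057 0.0048] [-0.027  0.025  0.002]
```

Run:
```python
from h import *
from scipy.optimize import least_squares
T,S,W=load('t8'),load('s8'),load('w8')
t=lambda x,y:np.array([(x-400+.5)*.3-.5+365,(y+.5)*.3-.5+170]); s=lambda x,y:np.array([(x+.5)/4-.5+300,(y+.5)/4-.5+80])
w=lambda x,y:np.array([(x+.5)*.9-.5+100,(y+.5)*.9-.5+140]); o=lambda x,y:np.array([(x+.5)*.7-.5,(y+.5)*.7-.5]); z=lambda x,y:np.array([(x+.5)*1.4-.5,(y+.5)*1.4-.5])
def fit(obs):
    M=lambda p:R.from_rotvec(p[3:])*R.from_euler('z',.09)*R.from_euler('y',-.35)
    res=lambda p:np.concatenate([proj(f,M(p).apply(P)+p[:3])-u for f,P,u in obs])
    p=least_squares(res,[.526,-.25,.115,0,0,0],loss='soft_l1').x;print(p.round(4),res(p).round(1));return p,M(p)
a=fit([(T,(.038,.1,.01),t(456,115)),(T,(.038,-.1,.01),t(752,82)),(T,(-.062,.1,.01),t(466,259)),(S,(.038,-.1,.01),s(247,78)),(S,(-.062,-.1,.01),s(362,158)),(S,(.038,.1,.01),s(117,237)),
 (W,(.038,.1,.01),w(74,19)),(W,(.038,-.1,.01),w(327,19)),(W,(-.062,-.1,.01),w(319,137)),(W,(-.062,.1,.01),w(83,136))])
b=fit([(T,(.08,.14,0),o(519,267)),(T,(.08,-.14,0),o(695,248)),(T,(-.08,.14,0),o(526,363)),(S,(.08,-.14,0),s(222,27)),(S,(-.08,-.14,0),s(393,152)),(S,(.08,.14,0),s(30,242)),
 (W,(.08,.14,0),z(91,77)),(W,(.08,-.14,0),z(317,77)),(W,(-.08,-.14,0),z(303,195)),(W,(-.08,.14,0),z(104.5,196))])
print('plate in board',b[1].inv().apply(a[0][:3]-b[0][:3]).round(4),(b[1].inv()*a[1]).as_rotvec().round(3))
```

```text
[ 0.5253 -0.2468  0.1145 -0.0241  0.0275 -0.0047] [ 0.2  0.5  0.3  0.4  0.5  0.7  0.3 -0.1  0.7 -0.2 -0.5 -0.4  0.1 -0.4
 -0.3 -0.7 -1.2  0.2  0.6  0.2]
[ 0.527  -0.2515  0.1104 -0.011   0.004  -0.0013] [ 0.2  0.7  0.   0.   0.5  1.9 -0.6  0.3  1.1  0.7 -0.  -0.7 -0.   0.1
 -0.1 -0.7 -0.1  0.6  0.1 -1.1]
plate in board [0.0002 0.0048 0.0043] [-0.011  0.025  0.001]
```

The last fit (underside 4 ± 3 mm, tilt about 0.025 rad) can't settle flushness. I'll press the plate's lower half softly with shut fingertips, which both seats it and measures its surface.

```bash
cat >> g.py <<'E'
P2=np.array([.5256,-.2465,.115-.0005])
def press(gap,x,y=0): return mat(F,P2-F[:,2]*x-F[:,1]*y+n*(.010+.017+gap))
def info():
    o=r.get_obs();print('tip above board face',((cur()[:3,3]-P2)@n-.017).round(4),'F',(F.T@o['contact_force']).round(1),'M',(F.T@o['moment']).round(2))
E
python3 - <<'E'
from g import *
info();rows(cur(),press(.012,-.042),6)
E
```

```text
tip above board face 0.1677 F [ 0.1 -0.2  0. ] M [-0.02 -0.37 -0.01]
6 x 0.0243 0.0003 0.0073 0.001 -0.0 -0.0
```

Call:
apply_moves:
  increments: "0 0 0.0003 0.022 0 0 0;0 0 0 0.022 0 0 0;0 0.024 0 0 0 0 0;0 0.03 0 0 0 0 0;0 0.03 0 0 0 0 0;0 0.03 0 0 0 0 0;0 0.026 0 0 0 0 0;0 0.006 0 0 0 0 0"

```text
clock: 19.35
tcp_pos: [0.4723, -0.2491, 0.1341]
orientation: [2.528, 0.117, -1.774]
contact_force: [0.3, -0.0, -0.1]
grip_width: 0.0001
```

Call:
apply_moves:
  increments: "0 0 0 0 0 0 0;0 0.002 0 0 0 0 0;0 0.002 0 0 0 0 0;0 0.002 0 0 0 0 0;0 0 0 0 0 0 0;0 0 0 0 0 0 0;0 0 0 0 0 0 0;0 0 0 0 0 0 0"

```text
clock: 20.15
tcp_pos: [0.4752, -0.2506, 0.132]
orientation: [2.531, 0.112, -1.766]
contact_force: [-0.4, 0.0, 0.3]
grip_width: 0.0004
```

```bash
python3 -c "
from g import *
info();rows(cur(),press(0,-.042),1)"
```

```text
tip above board face 0.0168 F [-0.4 -0.1  0.3] M [-0.01 -0.34  0.01]
1 x 0.0068 0.0004 0.0006 0.005 -0.017 -0.015
```

Call:
apply_moves:
  increments: "0 0.001 0 0 0 0 0;0 0.001 0 0 0 0 0;0 0.001 0 0 0 0 0;0 0.001 0 0 0 0 0;0 0.001 0 0 0 0 0;0 0 0 0 0 0 0;0 0 0 0 0 0 0;0 0 0 0 0 0 0"

```text
clock: 20.95
tcp_pos: [0.4769, -0.2504, 0.1272]
orientation: [2.531, 0.112, -1.767]
contact_force: [0.1, 0.3, 0.5]
grip_width: 0.0002
```

```bash
python3 -c "
from g import *
info()"
```

```text
tip above board face 0.0117 F [-0.4 -0.3 -0.3] M [-0.01 -0.38  0.01]
```

Call:
apply_moves:
  increments: "0 0.001 0 0 0 0 0;0 0.001 0 0 0 0 0;0 0.0005 0 0 0 0 0;0 0.0005 0 0 0 0 0;0 0 0 0 0 0 0;0 0 0 0 0 0 0;0 0 0 0 0 0 0;0 0 0 0 0 0 0"

```text
clock: 21.75
tcp_pos: [0.4775, -0.2505, 0.1259]
orientation: [2.532, 0.112, -1.766]
contact_force: [-12.0, 2.4, 23.0]
grip_width: -0.0003
```

```bash
python3 -c "
from g import *
info()"
```

```text
tip above board face 0.0102 F [-25.6  -3.5   3.2] M [ 0.03 -1.13 -0.95]
```

Contact comes at 10.2 mm above the face, and the plate is 10 mm thick, so it is flush and firm under 26 N. I'll retract.

Call:
apply_moves:
  increments: "0 -0.002 0 0 0 0 0;0 -0.01 0 0 0 0 0;0 -0.03 0 0 0 0 0;0 -0.04 0 0 0 0 0;0 -0.04 0 0 0 0 0;0 -0.03 0 0 0 0 0;0 0 0 0 0 0 0;0 0 0 0 0 0 0"

```text
clock: 22.55
tcp_pos: [0.4257, -0.2549, 0.2679]
orientation: [2.532, 0.111, -1.765]
contact_force: [0.9, 0.5, 0.5]
grip_width: 0.0001
```

Run:
```python
from g import *
f=grab('side','s10');info()
a,b=[x['color'][80:155,300:372] for x in(load('s8'),f)];print('side crop diff',cv2.absdiff(a,b).mean())
cv2.imwrite('pics/c10.png',cv2.convertScaleAbs(cv2.resize(f['color'][60:180,290:450],(800,600),interpolation=cv2.INTER_CUBIC),alpha=1.6))
```

```text
tip above board face 0.1605 F [ 0.4 -0.1 -0.8] M [ 0.   -0.45  0.02]
side crop diff 0.6745061728395062
```

View pics/c10.png

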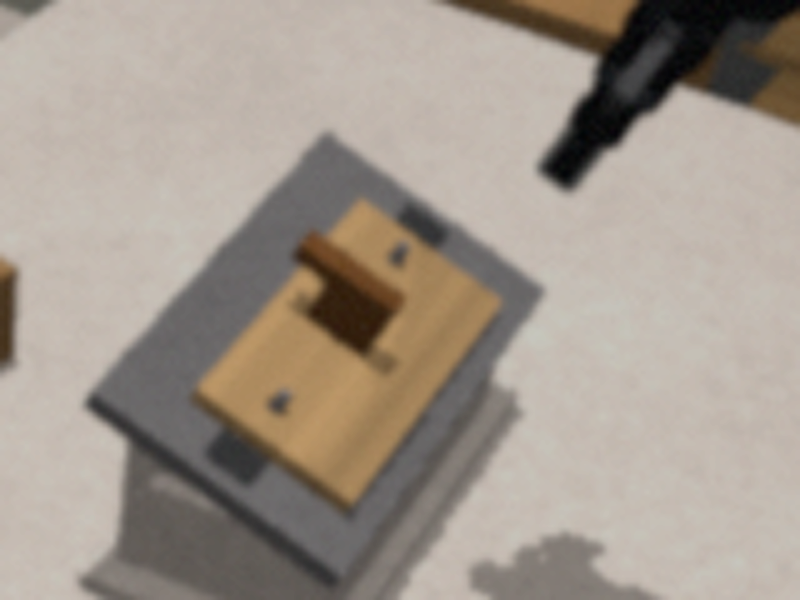

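The side view shows the plate flat on the board with both pins through it, at (280,402) and (399,252). The hook points up the slope and the gripper is clear, so I'm handing in.

```bash
python3 -c "
from bench import r
print(r.hand_in())"
```

```text
the job is handed in; nothing more can be done
None
```

The coat-hook plate is hung on both pins with the hook tip up the slope. I let go of it and handed the job in at about 22.6 s.

- **Finding the pins:** wrist pictures put the pin bar about 5.5 mm to the +y side of the board's centre. I gripped the plate by its hook arm and saw both pin tips through the holes before lowering it. It slid on with no noticeable force until it reached the face. The highest contact force I read was about 26 N.
- **Last checks:** the final side picture shows both pins through the plate, the plate lying flat and the gripper clear. A soft press with shut fingers met the lower part of the plate 10.2 mm above the board's face, against the plate's 10 mm thickness, so it is flush there. I did not press the upper edge separately.
- **A check that disagreed:** before that press, a fit to the camera pictures put the underside about 4 mm off the face and tilted about 0.025 rad. That fit is only good to a few millimetres, so I trusted the press, though its height reading also uses the board height from your text.
- **Bystanders:** the arm did not go near the carton, jar or booklets. I did not measure their positions again at the end.

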